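# Clear the view and hold the inspection mirror on the drive unit's marker

### The arm

A 6-joint arm with a two-finger parallel gripper is mounted at the origin on the work surface. World frame = base frame: x ahead of the robot, y to its left, z up, the work surface at z = 0. Lengths are in m, angles in degrees, forces in N, time in s.
With the tool pointing down it reaches from about 0.35 to 0.875 m from the base axis. Payload 4.2 kg.
Tool frame: the origin (TCP) lies on the centre line of the jaws, within the pads' length; the fingertips stand 19 mm ahead of it and the grasp point (between the pads) is the TCP; z points along the fingers, y is the line along which they close (so a half turn about z gives the same grasp; the last joint's range is limited). The gripper opens to 87 mm and grips with 3 to 60 N. Pads are 19 mm wide; open, the fingers measure 117 mm over their backs; the gripper's body (75 mm by 190 mm) begins 51 mm behind the grasp point.
Start: joints at [78.243, 22.042, 0.453, 0, -68.411, -14.817], TCP at [0.28, 0.559, 0.242] pointing down, gripper open.
Joint ranges: [-179.83, 179.83], [-69.29, 118.12], [-61.27, 80.66], [-181.25, 117.63], [-171.15, -9.14], [-177.46, 177.46]. Speed limits (degrees/s): [159.86, 159.86, 180, 180, 180, 180].

### API

Orientations are given as a 3x3 rotation matrix whose columns are the frame's x, y, z axes.
In Python, from station import sense, capture, finish_job, search_frame, masks_of gives the robot as it stands.
- The arm moves only by the tool drive_tool, never from a script. Its argument "rows" is a list of rows, each a list of 7 numbers: the opening in per cent of the stroke, from 0 (shut) to 100 (fully open), then the shift along the world's x, y, z in mm, then the turn, a rotation vector about the world's x, y, z in rad. In form: [[fingers, dx, dy, dz, wx, wy, wz], ...]. A call has 1 to 5 rows; each row shifts and turns the commanded pose from where the row before left it; what a row does not reach is not made up. A row lasts 1/12 s, in which the tool goes at most 41.7 mm and 7.16 degrees, less where a joint would pass 70% of its speed; a pose out of reach is approached as far as the arm can. A call is refused whole if a number of a shift passes 41.7 or a number of a turn 0.125, either way. A call with a gripper value outside its range is refused whole. The fingers move at their own pace and stop on an object; the grip force is fixed at half the most. Time passes only in rows, so rows that do not move let the fingers close. It gives the time, the measured TCP pose, the force, the opening and the grip force at its end, in the units of the state.
- sense(): the state, without advancing time (a new reading comes with each control period).
- capture(name): name is "side" or "top" or "wrist"; returns a dict with "frame" (480x640x3 uint8, red, green, blue), "z_map" (480x640 float32, m along the optical axis (not along the pixel's ray), 0 where there is no reading), "fx", "fy", "cx", "cy" (pixels), "distortion" ([k1, k2, p1, p2, k3] as OpenCV has them; the pictures are not rectified), "R" (3x3) and "t" (3): a world point X has camera coordinates R X + t; the wrist camera has in their place "T_tool_cam" (4x4, takes a point from camera to tool coordinates, whose origin is the TCP and whose axes are the flange's). Camera axes: x right, y down, z forward; pixel columns grow to the right and rows downward; lengths in m; the calibration is good to about 2 mm. A picture is of the moment at which its call begins: read the wrist's pose just before it.
- finish_job(): hands the job in; it is judged then, once.
Trained networks look in a picture, given as the dict that the camera call returned (one of the last four; its "shot" number tells which), for a name from the list of things; names that differ only in an ending like _2 or _b are one class to them, and where a whole thing is asked for, a point or a joint stands for the part that bears it (a point fixed in the world has none). Each returns a list of dicts, best first, with "p" (0 to 1); they miss things now and then, are a little off and sometimes report something else, mostly with a low value. They report only what shows in the picture. A call takes as long as a camera call. They do not tell look-alikes from the thing itself.
- search_frame(label, picture): "xy" ([column, row] in pixels, amid what is visible of it).
- masks_of(label, picture): "region" (480x640 bool, what is visible of it) and "xy" ([column, row] in pixels, amid what is visible of it).
The state is a dict: "time_s": time; "joints": joint angles; "joint_velocities": joint speeds; "effort": joint torques, N m; "tcp_pos": TCP position; "ee_rot": TCP orientation; "wrist_force": force on the tool from outside, world axes, zero at the start; "moment": the same for the moment, N m; "gripper_width": opening from 0.0 (shut) to 1.0 (fully open); "gripper_force": force on a finger pad.
Only numpy, scipy, OpenCV 4.12 (cv2) and the standard library are available. Lean on these libraries where they do the work, as an engineer would, in place of code of your own. Each camera call takes 0.05 s, during which the arm holds its last target. There are 200 camera calls.

### The job

Two blue parts cups block the view from the inspection mirror to the drive unit: nest both, fully seated, in the blue cup in the round holder, making one stack of three. Then grip the red handle of the mirror and turn it against its spring until the orange marker appears by reflection in the middle of the inspection camera's view (the yellow pointer then points straight at it), and finish still holding the mirror there. Leave the other parts where they are.

Things in the scene. Friction and masses are not known exactly. Their poses are not given: they have to be found in the camera images.
- rig: Inspection rig, fixed to the bench; place and yaw vary. A grey round foot, 90 mm across, carries the mirror; a grey strip leads to a small green camera that looks at the mirror and never moves relative to the rig. Origin on the mirror's vertical turning axis, at bench height, z up. The cups and the drive unit stand off its +x side; the lens lies at bearing 1.5 rad from its x.
- lens (a point): Centre of the front of the camera's lens (26 mm across), 47 mm above the bench, 174 mm from the mirror's turning axis; it looks straight and level at that axis.
- mirror: Upright flat mirror, 56 x 56 mm, centre 47 mm above the bench. Origin on its vertical turning axis at bench height; x is its normal (the way it faces), level; z up. At rest, against a stop, x is at yaw 0.15 rad in the rig's frame; it turns counterclockwise from there, up to 1.2 rad; 0.4 to 0.8 is needed. Aim: x halves the angle between the directions from the axis to lens and to marker.
- handle (a point): Middle of the red handle on the mirror, on the turning axis, 108 mm above the bench: an upright bar 12 mm thick (mirror's x), 50 mm long (mirror's y), from 91 to 125 mm above the bench. Pinch it from above across its 12 mm and turn it about the vertical. A spring (0.03 N m at rest, 0.15 N m more per rad) swings the mirror back when let go.
- pointer: Flat yellow pointer, 10 mm wide, low under the mirror, reaching 76 mm from the turning axis. Geared to the mirror: it turns 2 rad per rad of the mirror, the same way, so it always points where the camera looks after the reflection. Origin on the axis at bench height, x along the pointer, z up; at rest at yaw -1.2 rad in the rig's frame. Not to be handled.
- drive_unit: Drive unit under assembly, 130 x 180 mm and about 85 mm high, fixed on an aluminium carrier plate with a green board, heatsink and small fan. Origin at the centre of its underside, z up; its black front panel (76 mm high, at x = -60 mm) faces -x, roughly towards the mirror, and bears the marker.
- marker (a point): The orange marker: a round stud 20 mm across that stands 20 mm out from the drive unit's front panel, 47 mm above the bench, with an orange stripe on the panel's top edge right above it. This point is the centre of its outer end.
- holder: Round black cup holder, 72 mm across, fixed to the bench; its place changes. A ring 48 mm across and 12 mm high locates the foot of the home cup. Origin at the centre of its underside; the cup stands 4 mm above the bench.
- cup_home: Blue parts cup in the holder, base of the stack. All cups alike: 62 mm high, 45 g; collar 56 mm across outside, 51 inside, from 40 mm up to the rim; below it a cone, 45 mm across down to 29 at the foot. Origin at the centre of the underside, z up. A nested cup sits with its collar on the lower cup's rim, 22 mm higher, 2 mm play. Grip the collar across, from above.
- cup_near: Loose blue parts cup (as cup_home), standing on the bench in the view, nearer the mirror. Origin at the centre of the underside.
- cup_far: Loose blue parts cup (as cup_home), standing on the bench in the view, just in front of the drive unit's marker. Origin at the centre of the underside.
- fan: Loose black cooling fan, 60 x 60 x 24 mm; a bystander. Origin at the centre of the underside.
- capacitor: Loose upright capacitor can, blue sleeve, 32 mm across, 45 mm high; a bystander. Origin at the centre of the underside.
- heatsink: Loose finned aluminium heatsink, 70 x 50 x 28 mm; a bystander. Origin at the centre of the underside.
- driver: Hand screwdriver lying on the bench; a bystander. Origin at its underside, tool along its x axis.
- dispenser: White dispenser bottle with a red cap, 44 mm across, 100 mm high; a bystander. Origin at the centre of the underside.
Not all that is in view belongs to the job. What is shaped like the cup_far but brown or pink is not meant.

How it is judged (in metres and radians):
On the way, in this order (a step that is already met when the one before it is completed fails the run):
1. both loose cups are nested in the home cup, fully seated and let go (((horizontal distance between each of cup_near, cup_far and cup_home below 0.006 m and angle between each of cup_near, cup_far's own z axis and vertical below 0.1 rad and z of cup_near in the frame of cup_home between 0.018 and 0.026 m and z of cup_far in the frame of cup_home between 0.04 and 0.048 m) or (horizontal distance between each of cup_far, cup_near and cup_home below 0.006 m and angle between each of cup_far, cup_near's own z axis and vertical below 0.1 rad and z of cup_far in the frame of cup_home between 0.018 and 0.026 m and z of cup_near in the frame of cup_home between 0.04 and 0.048 m)) and horizontal distance between cup_home and holder below 0.01 m and angle between cup_home's own z axis and vertical below 0.1 rad and height (world z) of cup_home below 0.012 m and contact force between the fingers and cup_home below 0.05 N and contact force between the fingers and cup_near below 0.05 N and contact force between the fingers and cup_far below 0.05 N), for 0.3 s.
2. the mirror is held so that the marker is in the middle of the camera's view (y of marker in the frame of pointer between -0.015 and 0.015 m and x of marker in the frame of pointer above 0.1 m and contact force between the fingers and mirror above 1 N), for 0.3 s.
At the end, for the whole second after the job is handed in: Cups stacked in the holder, either loose one in the middle: axes within 6 mm, each seated 22 mm up (within 4 mm), upright, not touched; home cup within 10 mm of the holder's axis. The reflected view passes within 15 mm of the marker sideways; mirror still, fingers on it with over 1 N (all of step 1 and all of step 2 and angular speed of mirror below 0.1 rad/s); the arm keeps its last pose, push and grip.
It fails at once if a bystander is moved more than 30 mm or knocked over (distance of any of fan, capacitor, heatsink, driver, dispenser from where it was at the start of the episode above 0.03 m or angle between any of capacitor, dispenser's own z axis and vertical above 0.6 rad).
It also fails if it takes over 61 s, if anything falls off the work surface, if the arm or the gripper's body presses on something with over 40 N, if the wrist force passes 120 N, or if a joint passes its speed limit or range.

## Working session

There is one attempt and no reset: what is moved stays moved. The work goes in short steps, Python scripts to look and compute and a tool call to move; the robot and the scene stay as the last step left them, time stands still between calls to the robot, and variables do not carry over. Pictures are saved under pics/ and viewed, at most 10 in all, crops included, and the job is handed in when it is done.

Besides the shell and the picture viewer there is one more tool, called after "Emit:" as name(argument=value, ...) on one line, values as JSON. drive_tool: Moves the arm, as the interface text tells. Its arguments: {"type":"object","properties":{"rows":{"type":"array"}},"required":["rows"]}

```bash
mkdir -p pics; ls; cat > h.py <<'E'
import numpy as np, cv2
from station import sense, capture, finish_job, search_frame, masks_of
def save(c,n): cv2.imwrite('pics/'+n,c['frame'][:,:,::-1])
def K(c): return np.array([[c['fx'],0,c['cx']],[0,c['fy'],c['cy']],[0,0,1.]])
def RT(c,s=None):
    if 'R' in c: return np.array(c['R']),np.array(c['t'])
    T=np.array(c['T_tool_cam']); W=np.eye(4); W[:3,:3]=s['ee_rot']; W[:3,3]=s['tcp_pos']
    M=np.linalg.inv(W@T); return M[:3,:3],M[:3,3]
def ray(c,uv,s=None):
    R,t=RT(c,s); p=cv2.undistortPoints(np.array(uv,float).reshape(-1,1,2),K(c),np.array(c['distortion'],float)).reshape(-1,2)
    d=np.c_[p,np.ones(len(p))]@R; return -R.T@t,d
def on_z(c,uv,z,s=None):
    o,d=ray(c,uv,s); return o+d*((z-o[2])/d[:,2])[:,None]
def deproj(c,uv,s=None):
    uv=np.array(uv).reshape(-1,2); o,d=ray(c,uv,s); z=c['z_map'][uv[:,1].astype(int),uv[:,0].astype(int)]
    return o+d*z[:,None]
def cloud(c,region,s=None):
    v,u=np.nonzero(region&(c['z_map']>0)); return deproj(c,np.c_[u,v],s)
E
python3 - <<'E'
from h import *
s=sense(); print(s)
for n in ['top','side']:
    c=capture(n); save(c,n+'0.png'); print(n,-np.array(c['R']).T@c['t'])
    for l in ['cup_home','cup_near','cup_far','holder','mirror','handle','lens','marker','drive_unit','pointer','dispenser']:
        if l=='cup_near' or l=='cup_far': pass
        for r in masks_of(l,c)[:5]:
            if r['p']<.2: continue
            P=cloud(c,r['region']); print(l,round(r['p'],2),np.round(r['xy']),np.round(np.median(P,0),3) if len(P) else None, np.round(P.max(0),3) if len(P) else '',len(P))
E
```

```text
pics
{'time_s': 0.0, 'joints': array([ 7.82436074e+01,  2.20896507e+01,  3.80246970e-01, -2.86524743e-02,
       -6.84129909e+01, -1.48172198e+01]), 'joint_velocities': array([-0.02208775, -0.04016593, -0.00940949,  0.02027532,  0.15127893,
        0.00202278]), 'effort': array([-4.66843630e-04, -3.90668213e+01,  1.87403637e+01,  4.21969771e+00,
        1.08568827e-02, -1.97527311e-04]), 'tcp_pos': array([0.27931601, 0.55847786, 0.24047534]), 'ee_rot': array([[ 8.94277858e-01, -4.47511252e-01, -8.90491471e-04],
       [-4.47512127e-01, -8.94275634e-01, -1.99658942e-03],
       [ 9.71514030e-05,  2.18401144e-03, -9.99997610e-01]]), 'wrist_force': array([ 0.07317016,  0.52510812, -0.21644791]), 'moment': array([ 0.00121934,  0.01140329, -0.02702372]), 'gripper_force': 0.0, 'gripper_width': 0.9971099744895163}
top [ 0.41750756 -0.01031506  1.45749268]
cup_home 0.77 [170. 306.] [0.42  0.341 0.045] [0.444 0.378 0.072] 354
cup_near 0.67 [295. 244.] [0.569 0.016 0.037] [0.599 0.046 0.07 ] 389
cup_far 0.95 [322. 220.] [ 0.643 -0.07   0.039] [ 0.665 -0.042  0.07 ] 340
cup_far 0.92 [335. 260.]
[... 1621 characters left out ...]
4.] [ 0.502 -0.175  0.051] [ 0.617 -0.14   0.088] 2075
mirror 0.86 [318. 281.] [0.58  0.146 0.064] [0.641 0.158 0.127] 866
handle 0.62 [316. 282.] [0.579 0.146 0.069] [0.64  0.158 0.127] 787
handle 0.25 [355. 157.] [ 0.602 -0.434  0.047] [ 0.644 -0.42   0.101] 335
handle 0.2 [369. 366.] [0.423 0.322 0.046] [0.45  0.361 0.069] 686
lens 0.85 [284. 283.] [0.656 0.138 0.011] [0.842 0.186 0.127] 3096
marker 0.71 [372. 202.] [ 0.503 -0.175  0.05 ] [ 0.622 -0.089  0.088] 2220
drive_unit 0.76 [372. 205.] [ 0.503 -0.175  0.051] [ 0.618 -0.14   0.088] 2107
dispenser 0.65 [353. 156.] [ 0.602 -0.434  0.047] [ 0.643 -0.42   0.101] 334
dispenser 0.32 [366. 388.] [0.418 0.349 0.004] [0.458 0.369 0.049] 465
```

View pics/top0.png

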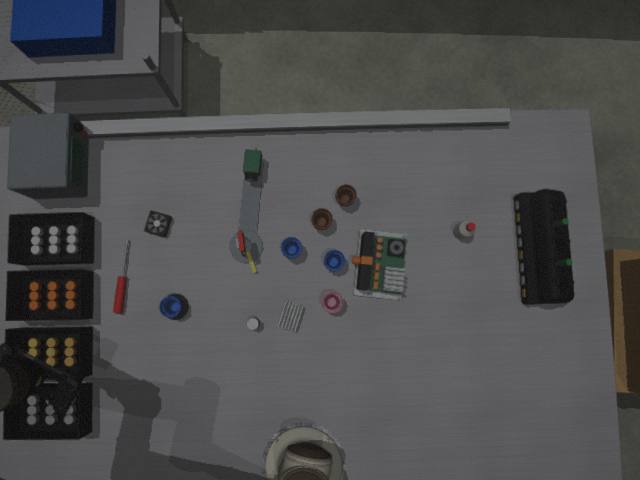

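```bash
python3 -c "
import cv2
im=cv2.imread('pics/top0.png')[170:340,130:430]
cv2.imwrite('pics/crop1.png',cv2.resize(im,None,fx=2.6,fy=2.6,interpolation=2))"
```

```text
(no output)
```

View pics/crop1.png

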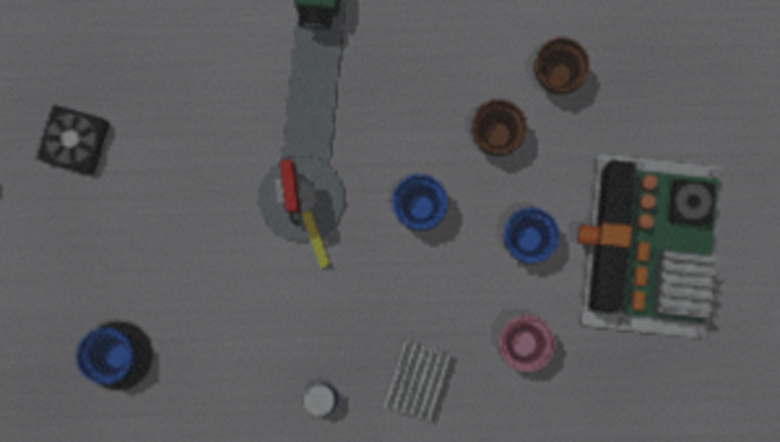

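The top view shows three blue cups: near at about (291,248), far at (334,261) in front of the orange marker (357,260), and home in the black holder at (174,307). The look-alikes I reject are brown cups at (322,219) and (346,195), a pink cup at (332,302), and the capacitor at (252,324). The crop confirms all three are blue.

```bash
cat >> h.py <<'E'
from scipy.optimize import least_squares
def blue(c):
    h=cv2.cvtColor(c['frame'],cv2.COLOR_RGB2HSV); return (abs(h[...,0].astype(int)-112)<12)&(h[...,1]>120)&(h[...,2]>35)
def rim(c,z,guess,s=None,rad=.028):
    """outer rim circle centre at height z, by matching hull of blue blob near guess to the projected circle"""
    R,t=RT(c,s); pr=lambda P: cv2.projectPoints(np.array(P,float).reshape(-1,1,3),cv2.Rodrigues(R)[0],t,K(c),np.array(c['distortion'],float))[0].reshape(-1,2)
    m=blue(c).astype(np.uint8); n,lab,st,ce=cv2.connectedComponentsWithStats(m)
    g=pr([[*guess,z-.015]])[0]; ok=[i for i in range(1,n) if st[i,4]>60]
    i=min(ok,key=lambda i:np.hypot(*(ce[i]-g))); v,u=np.nonzero(lab==i)
    pts=cv2.convexHull(np.c_[u,v].astype(np.int32))
    hm=np.zeros(m.shape,np.uint8); cv2.fillConvexPoly(hm,pts,1)
    a=np.linspace(0,2*np.pi,60)
    def model(p,zz=z):
        P=[];
        for zt,r in ((zz,rad),(zz-.022,rad),(zz-.022,.0225),(zz-.058,.015)):
            P.append(np.c_[p[0]+r*np.cos(a),p[1]+r*np.sin(a),0*a+zt])
        h=cv2.convexHull(pr(np.vstack(P)).astype(np.float32)); return h
    # match silhouette of whole cup: bounding extents along 16 directions
    D=np.c_[np.cos(np.arange(16)*np.pi/8),np.sin(np.arange(16)*np.pi/8)]
    ob=(pts.reshape(-1,2)@D.T).max(0)
    f=lambda p:(model(p).reshape(-1,2)@D.T).max(0)-ob
    r=least_squares(f,guess,loss='soft_l1',diff_step=1e-3); return r.x,np.abs(r.fun).mean(),st[i,4]
E
python3 - <<'E'
from h import *
for n in ['top','side']:
    c=capture(n)
    for l,z,g in (('near',.062,(.569,.016)),('far',.062,(.53,-.097)),('home',.066,(.42,.335))):
        print(n,l,rim(c,z,g))
    h=cv2.cvtColor(c['frame'],cv2.COLOR_RGB2HSV)
    def cl(m,lo,hi,nm):
        P=cloud(c,m); k=np.all((P>lo)&(P<hi),1); P=P[k]; print(nm,len(P),P.mean(0) if len(P) else ''); return P
    H=h[...,0].astype(int)
    red=((H<6)|(H>174))&(h[...,1]>150)&(h[...,2]>60)
    P=cl(red,(.5,.08,.08),(.65,.2,.14),'handle')
    if len(P)>5: 
        Q=P-P.mean(0);u,s_,vt=np.linalg.svd(Q[:,:2]);print(np.degrees(np.arctan2(vt[0,1],vt[0,0])))
    org=(H>=6)&(H<18)&(h[...,1]>140)&(h[...,2]>60)
    P=cl(org,(.45,-.2,.0),(.6,-.11,.11),'orange'); print(P.min(0),P.max(0)) if len(P) else 0
    P=P[P[:,1]>-.158];print(P.mean(0) if len(P) else '', len(P))
    yel=(H>=22)&(H<34)&(h[...,1]>140)&(h[...,2]>60)
    P=cl(yel,(.45,.05,-.01),(.65,.2,.05),'yellow')
    if len(P)>5:
        Q=P-P.mean(0);u,s_,vt=np.linalg.svd(Q[:,:2]);print(np.degrees(np.arctan2(vt[0,1],vt[0,0])))
    g=(H>45)&(H<90)&(h[...,1]>80)
    P=cl(g,(.68,.05,.0),(.95,.2,.09),'green cam');print(P.min(0),P.max(0)) if len(P) else 0
E
```

```text
top near (array([0.56543009, 0.01516002]), np.float64(0.7468137274974187), np.int32(318))
top far (array([ 0.52848801, -0.09617674]), np.float64(0.858586895232623), np.int32(326))
top home (array([0.41931044, 0.33297967]), np.float64(0.902539072871138), np.int32(309))
handle 77 [0.57770536 0.13902688 0.12540354]
-172.97816889529622
orange 147 [ 0.52271472 -0.17095221  0.06838938]
[ 0.4531371  -0.1999802   0.02107171] [ 0.53518251 -0.14556113  0.08362527]
[ 0.52764061 -0.15130212  0.05658345] 32
yellow 24 [0.53829219 0.12692291 0.01335114]
-160.18907626888705
green cam 269 [0.79689969 0.11353709 0.06920754]
[0.76828091 0.09056255 0.06104062] [0.82917351 0.13396826 0.07689189]
side near (array([0.56718783, 0.01565572]), np.float64(0.6371932197320018), np.int32(422))
side far (array([ 0.53081725, -0.09721081]), np.float64(0.4304001343136665), np.int32(383))
side home (array([0.42249525, 0.3339793 ]), np.float64(0.5504443433904092), np.int32(688))
handle 240 [0.57926843 0.14332235 0.11319905]
-174.6722197551007
orange 108 [ 0.52828954 -0.16520595  0.06426295]
[ 0.51524051 -0.19432159  0.04439648] [ 0.54166907 -0.14075187  0.07829825]
[ 0.53026897 -0.14797835  0.05296169] 36
yellow 63 [0.53239569 0.12382184 0.01159547]
-160.47550048070224
green cam 480 [0.79916382 0.12283505 0.06017539]
[0.76854027 0.08612992 0.02836487] [0.83188913 0.14068014 0.07188846]
```

Emit:
drive_tool(rows=[[100,19,-36,-3,0,0,-0.074],[100,19,-36,-3,0,0,-0.074],[100,19,-36,-3,0,0,-0.074],[100,19,-36,-3,0,0,-0.074],[100,19,-36,-3,0,0,-0.074]])

```text
time_s: 1.72
tcp_pos: [0.375, 0.3773, 0.2266]
ee_rot: [[0.67, -0.742, 0.0], [-0.742, -0.67, 0.0], [-0.0, -0.0, -1.0]]
wrist_force: [0.7, 0.2, 0.2]
gripper_width: 1.007
gripper_force: 0.0
```

Emit:
drive_tool(rows=[[100,19,-36,-3,0,0,-0.074],[100,19,-36,-3,0,0,-0.074],[100,19,-36,-3,0,0,-0.074],[100,19,-36,-3,0,0,-0.074],[100,19,-36,-3,0,0,-0.074]])

```text
time_s: 2.13
tcp_pos: [0.4701, 0.1972, 0.2119]
ee_rot: [[0.356, -0.935, 0.001], [-0.935, -0.356, 0.001], [-0.0, -0.001, -1.0]]
wrist_force: [0.9, 0.2, -0.0]
gripper_width: 1.005
gripper_force: 0.0
```

Emit:
drive_tool(rows=[[100,19,-36,-3,0,0,-0.074],[100,19,-36,-3,0,0,-0.074],[100,19,-36,-3,0,0,-0.074],[100,19,-36,-3,0,0,-0.074],[100,19,-36,-3,0,0,-0.074]])

```text
time_s: 2.55
tcp_pos: [0.5653, 0.017, 0.1967]
ee_rot: [[-0.007, -1.0, 0.001], [-1.0, 0.007, 0.0], [-0.0, -0.001, -1.0]]
wrist_force: [1.7, 1.2, 0.0]
gripper_width: 1.002
gripper_force: 0.0
```

Emit:
drive_tool(rows=[[100,0,0,0,0,0,0],[100,0,0,0,0,0,0]])

```text
time_s: 2.72
tcp_pos: [0.565, 0.0169, 0.1959]
ee_rot: [[-0.007, -1.0, -0.001], [-1.0, 0.007, -0.0], [0.0, 0.001, -1.0]]
wrist_force: [-0.2, -0.0, 0.1]
gripper_width: 1.002
gripper_force: 0.0
```

```bash
python3 - <<'E'
from h import *
s=sense(); print(s['tcp_pos'],s['ee_rot'],s['joints'])
c=capture('wrist'); save(c,'w1.png'); 
for l,g in (('near',(.5665,.0155)),('far',(.53,-.097))): print(rim(c,.062,g,s))
E
```

```text
[0.56498332 0.01685999 0.19591925] [[-7.04514038e-03 -9.99974744e-01 -9.36704598e-04]
 [-9.99975157e-01  7.04535033e-03 -2.21025064e-04]
 [ 2.27618894e-04  9.35124174e-04 -9.99999537e-01]] [ 1.81290881e+01  1.84195830e+01 -1.19363180e+01 -5.40257400e-03
 -5.96990445e+01 -1.85300263e+01]
(array([0.56775278, 0.01569005]), np.float64(0.9812423197723303), np.int32(2773))
(array([ 0.53088928, -0.09557449]), np.float64(0.9834455996459812), np.int32(4228))
```

View pics/w1.png

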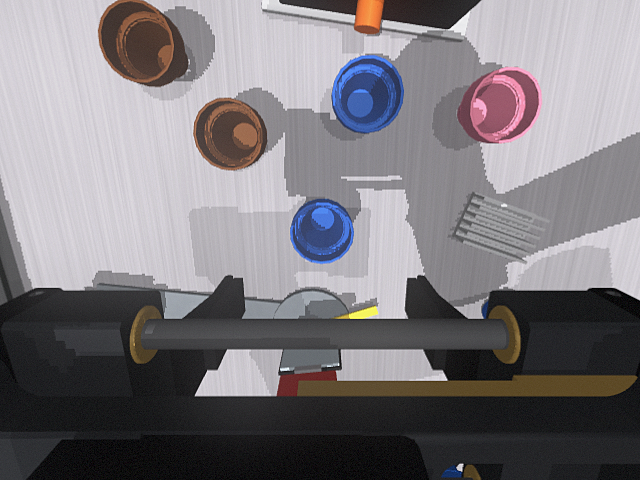

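The wrist picture shows the near cup at (322,232), the far cup at (367,93) with the orange stud at (368,15), brown cups at left and pink at (500,105). The estimates agree, so I'm picking the near cup.

Emit:
drive_tool(rows=[[100,2,-1,-25,0,0,0],[100,0,0,-35,0,0,0],[100,0,0,-35,0,0,0],[100,0,0,-26,0,0,0],[100,0,0,-16,0,0,0]])

```text
time_s: 3.18
tcp_pos: [0.5643, 0.0193, 0.0569]
ee_rot: [[-0.001, -1.0, -0.004], [-1.0, 0.001, -0.001], [0.001, 0.004, -1.0]]
wrist_force: [0.5, 0.2, -0.4]
gripper_width: 1.001
gripper_force: 0.0
```

Emit:
drive_tool(rows=[[100,0,0,0,0,0,0],[40,0,0,0,0,0,0],[40,0,0,0,0,0,0],[40,0,0,0,0,0,0],[40,0,0,0,0,0,0]])

```text
time_s: 3.6
tcp_pos: [0.5675, 0.0185, 0.0613]
ee_rot: [[-0.002, -1.0, 0.003], [-1.0, 0.002, 0.001], [-0.001, -0.003, -1.0]]
wrist_force: [0.2, -0.1, 1.1]
gripper_width: 0.779
gripper_force: 0.0
```

Emit:
drive_tool(rows=[[40,0,0,0,0,0,0],[40,0,0,0,0,0,0],[40,0,0,0,0,0,0],[40,0,0,0,0,0,0]])

```text
time_s: 3.93
tcp_pos: [0.5671, 0.018, 0.0604]
ee_rot: [[-0.003, -1.0, 0.001], [-1.0, 0.003, 0.0], [-0.0, -0.001, -1.0]]
wrist_force: [-0.4, -0.7, 4.4]
gripper_width: 0.632
gripper_force: 30.0
```

Emit:
drive_tool(rows=[[40,0,0,25,0,0,0],[40,0,0,35,0,0,0],[40,0,0,35,0,0,0],[40,0,0,35,0,0,0],[40,0,0,25,0,0,0]])

```text
time_s: 4.35
tcp_pos: [0.5672, 0.0179, 0.2177]
ee_rot: [[-0.003, -1.0, 0.003], [-1.0, 0.003, 0.0], [-0.0, -0.003, -1.0]]
wrist_force: [0.4, 0.3, -0.8]
gripper_width: 0.637
gripper_force: 30.0
```

Emit:
drive_tool(rows=[[40,-18,37,0,0,0,0],[40,-18,37,0,0,0,0],[40,-18,37,0,0,0,0],[40,-18,37,0,0,0,0],[40,-18,37,0,0,0,0]])

```text
time_s: 4.77
tcp_pos: [0.4752, 0.2041, 0.2143]
ee_rot: [[-0.004, -1.0, -0.0], [-1.0, 0.004, 0.0], [-0.0, 0.0, -1.0]]
wrist_force: [0.7, -0.3, 1.2]
gripper_width: 0.633
gripper_force: 30.0
```

Emit:
drive_tool(rows=[[40,-18,37,0,0,0,0],[40,-18,37,0,0,0,0],[40,-18,37,0,0,0,0],[40,0,15,0,0,0,0],[40,0,0,0,0,0,0]])

```text
time_s: 5.18
tcp_pos: [0.4217, 0.3321, 0.2142]
ee_rot: [[0.002, -1.0, 0.0], [-1.0, -0.002, 0.0], [-0.0, -0.0, -1.0]]
wrist_force: [1.2, -0.3, 0.2]
gripper_width: 0.634
gripper_force: 30.0
```

Emit:
drive_tool(rows=[[40,0,0,0,0,0,0],[40,0,0,0,0,0,0],[40,0,0,0,0,0,0]])

```text
time_s: 5.43
tcp_pos: [0.4229, 0.3276, 0.2143]
ee_rot: [[-0.005, -1.0, -0.001], [-1.0, 0.005, -0.001], [0.001, 0.001, -1.0]]
wrist_force: [0.0, 0.7, -0.4]
gripper_width: 0.634
gripper_force: 30.0
```

```bash
python3 - <<'E'
from h import *
s=sense(); print(s['tcp_pos'],s['ee_rot'],s['gripper_width'],s['gripper_force'],s['time_s'])
c=capture('wrist'); save(c,'w2.png'); C=capture('side'); save(C,'s2.png')
for cc,ss in ((c,s),(C,None)):
  try: print('held',rim(cc,s['tcp_pos'][2]+.002,s['tcp_pos'][:2],ss)); print('home',rim(cc,.066,(.421,.3335),ss))
  except Exception as e: print(e)
a=np.hstack([cv2.resize(c['frame'],(400,300)),cv2.resize(C['frame'][150:450,170:570],(400,300))]); cv2.imwrite('pics/a2.png',a[:,:,::-1])
E
```

```text
[0.42286834 0.32760544 0.21430884] [[-4.88439025e-03 -9.99987874e-01 -6.28942082e-04]
 [-9.99987835e-01  4.88482008e-03 -6.83709806e-04]
 [ 6.86773784e-04  6.25594925e-04 -9.99999568e-01]] 0.6335794684850383 29.99977972707711 5.4333
held (array([0.42279283, 0.31244771]), np.float64(6.264911734902088), np.int32(9293))
home (array([0.4224549 , 0.33832125]), np.float64(29.781992145433353), np.int32(9293))
held (array([0.42310043, 0.32685994]), np.float64(1.301431864291883), np.int32(730))
home (array([0.42261956, 0.33389298]), np.float64(0.49504479061270545), np.int32(696))
```

View pics/a2.png

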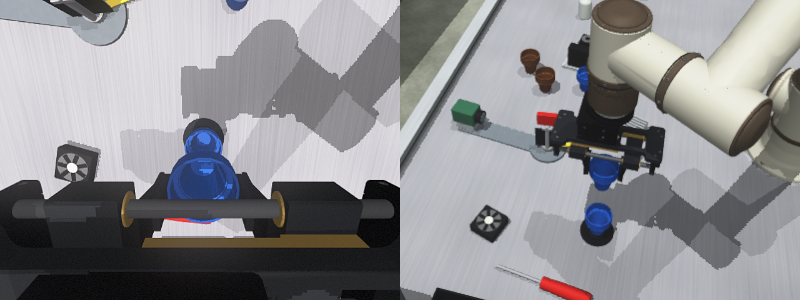

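The left half (wrist) shows the held cup just above the home cup. The right half (side) shows the held cup upright over the holder, with home slightly toward the viewer (+y). I'm correcting by +8 mm in y and lowering.

Emit:
drive_tool(rows=[[40,-1,8,0,0,0,0],[40,0,0,-30,0,0,0],[40,0,0,-30,0,0,0],[40,0,0,-20,0,0,0],[40,0,0,-10,0,0,0]])

```text
time_s: 5.95
tcp_pos: [0.4207, 0.3357, 0.1218]
ee_rot: [[-0.004, -1.0, -0.003], [-1.0, 0.004, -0.004], [0.004, 0.003, -1.0]]
wrist_force: [-0.9, 0.6, -0.3]
gripper_width: 0.635
gripper_force: 30.0
```

Emit:
drive_tool(rows=[[40,0,0,-10,0,0,0],[40,0,0,-8,0,0,0],[40,0,0,-8,0,0,0],[40,0,0,-4,0,0,0],[40,0,0,0,0,0,0]])

```text
time_s: 6.37
tcp_pos: [0.4215, 0.3369, 0.0941]
ee_rot: [[-0.003, -1.0, -0.0], [-1.0, 0.003, -0.0], [0.0, 0.0, -1.0]]
wrist_force: [-0.7, -0.2, -0.9]
gripper_width: 0.633
gripper_force: 30.0
```

Emit:
drive_tool(rows=[[40,0,0,-3,0,0,0],[40,0,0,-2,0,0,0],[40,0,0,0,0,0,0],[40,0,0,0,0,0,0]])

```text
time_s: 6.7
tcp_pos: [0.4217, 0.3371, 0.0898]
ee_rot: [[-0.003, -1.0, 0.0], [-1.0, 0.003, 0.0], [-0.0, -0.0, -1.0]]
wrist_force: [-0.2, -1.1, 0.3]
gripper_width: 0.636
gripper_force: 30.0
```

Emit:
drive_tool(rows=[[40,0,0,-2,0,0,0],[40,0,0,-2,0,0,0],[40,0,0,0,0,0,0],[40,0,0,0,0,0,0]])

```text
time_s: 7.03
tcp_pos: [0.4217, 0.3373, 0.0864]
ee_rot: [[-0.003, -1.0, 0.001], [-1.0, 0.003, 0.001], [-0.001, -0.001, -1.0]]
wrist_force: [-1.5, -0.6, 4.8]
gripper_width: 0.634
gripper_force: 30.0
```

Emit:
drive_tool(rows=[[40,0,0,-2,0,0,0],[40,0,0,0,0,0,0],[40,0,0,0,0,0,0]])

```text
time_s: 7.28
tcp_pos: [0.4218, 0.3374, 0.0862]
ee_rot: [[-0.002, -1.0, 0.001], [-1.0, 0.002, 0.001], [-0.001, -0.001, -1.0]]
wrist_force: [-5.5, -1.7, 15.0]
gripper_width: 0.635
gripper_force: 30.0
```

Emit:
drive_tool(rows=[[100,0,0,2,0,0,0],[100,0,0,0,0,0,0],[100,0,0,0,0,0,0],[100,0,0,0,0,0,0],[100,0,0,0,0,0,0]])

```text
time_s: 7.7
tcp_pos: [0.4215, 0.3368, 0.085]
ee_rot: [[-0.003, -1.0, -0.001], [-1.0, 0.003, -0.001], [0.001, 0.001, -1.0]]
wrist_force: [-0.2, 0.1, -0.3]
gripper_width: 0.927
gripper_force: 0.0
```

Emit:
drive_tool(rows=[[100,0,0,5,0,0,0],[100,0,0,20,0,0,0],[100,0,0,35,0,0,0],[100,0,0,40,0,0,0],[100,0,0,30,0,0,0]])

```text
time_s: 8.12
tcp_pos: [0.4221, 0.3373, 0.2186]
ee_rot: [[-0.002, -1.0, 0.002], [-1.0, 0.002, 0.001], [-0.001, -0.002, -1.0]]
wrist_force: [0.6, 2.0, -0.3]
gripper_width: 0.999
gripper_force: 0.0
```

```bash
python3 - <<'E'
from h import *
s=sense(); print(s['tcp_pos'],s['gripper_width'],s['time_s'])
c=capture('wrist'); C=capture('side'); print(rim(c,.088,(.421,.334),s),rim(C,.088,(.421,.334)))
a=np.hstack([cv2.resize(c['frame'],(400,300)),cv2.resize(C['frame'][270:420,270:470],(400,300))]); cv2.imwrite('pics/a3.png',a[:,:,::-1])
E
```

```text
[0.4221165  0.33726046 0.21864803] 0.9986461073452757 8.1167
(array([0.42226223, 0.33296911]), np.float64(0.7639837908766163), np.int32(3106)) (array([0.4219039 , 0.34096377]), np.float64(1.2660568455078454), np.int32(853))
```

View pics/a3.png

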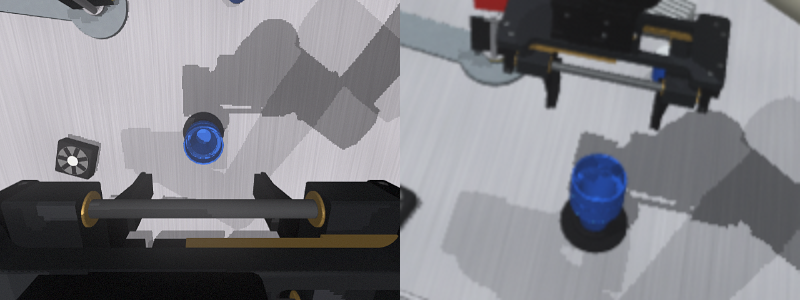

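The first cup is nested upright in the holder at wrist pixel (202,143) in the resized view. Next is the far cup.

Emit:
drive_tool(rows=[[100,9,-36,0,0,0,0],[100,9,-36,0,0,0,0],[100,9,-36,0,0,0,0],[100,9,-36,0,0,0,0],[100,9,-36,0,0,0,0]])

```text
time_s: 8.63
tcp_pos: [0.4663, 0.1552, 0.2151]
ee_rot: [[-0.002, -1.0, -0.001], [-1.0, 0.002, -0.0], [0.0, 0.001, -1.0]]
wrist_force: [0.7, -0.0, -0.1]
gripper_width: 0.998
gripper_force: 0.0
```

Emit:
drive_tool(rows=[[100,9,-36,0,0,0,0],[100,9,-36,0,0,0,0],[100,9,-36,0,0,0,0],[100,9,-36,0,0,0,0],[100,9,-36,0,0,0,0]])

```text
time_s: 9.05
tcp_pos: [0.5113, -0.0249, 0.2152]
ee_rot: [[-0.003, -1.0, -0.001], [-1.0, 0.003, 0.0], [-0.0, 0.001, -1.0]]
wrist_force: [0.5, 0.6, 0.5]
gripper_width: 1.005
gripper_force: 0.0
```

Emit:
drive_tool(rows=[[100,9,-36,0,0,0,0],[100,9,-38,0,0,0,0],[100,0,0,-20,0,0,0],[100,0,0,0,0,0,0],[100,0,0,0,0,0,0]])

```text
time_s: 9.47
tcp_pos: [0.5284, -0.0974, 0.1941]
ee_rot: [[-0.004, -1.0, -0.004], [-1.0, 0.004, -0.0], [0.0, 0.004, -1.0]]
wrist_force: [-1.5, 0.6, 0.7]
gripper_width: 1.0
gripper_force: 0.0
```

```bash
python3 - <<'E'
from h import *
s=sense(); print(s['tcp_pos'],s['ee_rot'],s['time_s'])
c=capture('wrist'); print(rim(c,.062,(.5305,-.0965),s))
E
```

```text
[ 0.5283753  -0.09741163  0.19414485] [[-4.11290209e-03 -9.99982994e-01 -4.13461341e-03]
 [-9.99991524e-01  4.11365701e-03 -1.74098817e-04]
 [ 1.91104238e-04  4.13386232e-03 -9.99991437e-01]] 9.4667
(array([ 0.53118394, -0.09548449]), np.float64(0.996382677398906), np.int32(2702))
```

Emit:
drive_tool(rows=[[100,2,1,-25,0,0,0],[100,0,0,-35,0,0,0],[100,0,0,-35,0,0,0],[100,0,0,-25,0,0,0],[100,0,0,-14,0,0,0]])

```text
time_s: 9.93
tcp_pos: [0.5302, -0.0945, 0.0594]
ee_rot: [[-0.001, -1.0, -0.004], [-1.0, 0.001, -0.0], [0.0, 0.004, -1.0]]
wrist_force: [-0.1, -0.2, -0.5]
gripper_width: 1.0
gripper_force: 0.0
```

Emit:
drive_tool(rows=[[100,0,0,0,0,0,0],[40,0,0,0,0,0,0],[40,0,0,0,0,0,0],[40,0,0,0,0,0,0],[40,0,0,0,0,0,0]])

```text
time_s: 10.35
tcp_pos: [0.5326, -0.0957, 0.0632]
ee_rot: [[-0.002, -1.0, 0.003], [-1.0, 0.002, 0.0], [-0.0, -0.003, -1.0]]
wrist_force: [-0.5, 0.1, -0.7]
gripper_width: 0.784
gripper_force: 0.0
```

Emit:
drive_tool(rows=[[40,0,0,0,0,0,0],[40,0,0,0,0,0,0],[40,0,0,0,0,0,0],[40,0,0,0,0,0,0]])

```text
time_s: 10.68
tcp_pos: [0.5319, -0.0961, 0.0623]
ee_rot: [[-0.003, -1.0, 0.001], [-1.0, 0.003, -0.0], [0.0, -0.001, -1.0]]
wrist_force: [-1.3, 0.5, 4.7]
gripper_width: 0.631
gripper_force: 30.0
```

Emit:
drive_tool(rows=[[40,0,0,25,0,0,0],[40,0,0,35,0,0,0],[40,0,0,38,0,0,0],[40,0,0,38,0,0,0],[40,0,0,30,0,0,0]])

```text
time_s: 11.1
tcp_pos: [0.5319, -0.0962, 0.2304]
ee_rot: [[-0.003, -1.0, 0.003], [-1.0, 0.003, -0.0], [0.0, -0.003, -1.0]]
wrist_force: [0.6, 0.1, -0.5]
gripper_width: 0.638
gripper_force: 30.0
```

Emit:
drive_tool(rows=[[40,-9,36,0,0,0,0],[40,-9,36,0,0,0,0],[40,-9,36,0,0,0,0],[40,-9,36,0,0,0,0],[40,-9,36,0,0,0,0]])

```text
time_s: 11.52
tcp_pos: [0.4856, 0.0852, 0.2274]
ee_rot: [[-0.004, -1.0, -0.0], [-1.0, 0.004, 0.0], [-0.0, 0.0, -1.0]]
wrist_force: [0.8, -0.5, 0.1]
gripper_width: 0.629
gripper_force: 30.0
```

Emit:
drive_tool(rows=[[40,-9,36,0,0,0,0],[40,-9,36,0,0,0,0],[40,-9,36,0,0,0,0],[40,-9,36,0,0,0,0],[40,-9,36,0,0,0,0]])

```text
time_s: 11.93
tcp_pos: [0.4405, 0.2655, 0.2273]
ee_rot: [[-0.003, -1.0, -0.0], [-1.0, 0.003, -0.0], [0.0, 0.0, -1.0]]
wrist_force: [1.1, -0.3, 1.0]
gripper_width: 0.627
gripper_force: 30.0
```

Emit:
drive_tool(rows=[[40,-9,36,0,0,0,0],[40,-11,32,0,0,0,0],[40,0,0,-20,0,0,0],[40,0,0,0,0,0,0],[40,0,0,0,0,0,0]])

```text
time_s: 12.35
tcp_pos: [0.4208, 0.3312, 0.2062]
ee_rot: [[-0.003, -1.0, -0.003], [-1.0, 0.003, -0.003], [0.003, 0.002, -1.0]]
wrist_force: [0.1, -0.1, -1.0]
gripper_width: 0.633
gripper_force: 30.0
```

Emit:
drive_tool(rows=[[40,0,0,0,0,0,0],[40,0,0,0,0,0,0]])

```text
time_s: 12.52
tcp_pos: [0.4222, 0.3313, 0.2083]
ee_rot: [[-0.004, -1.0, 0.001], [-1.0, 0.004, 0.001], [-0.001, -0.001, -1.0]]
wrist_force: [0.3, 0.2, -0.4]
gripper_width: 0.63
gripper_force: 30.0
```

Now +3 mm in y, then down about 92 mm to near 0.116.

Emit:
drive_tool(rows=[[40,0,3,-10,0,0,0],[40,0,0,-25,0,0,0],[40,0,0,-20,0,0,0],[40,0,0,-15,0,0,0],[40,0,0,-10,0,0,0]])

```text
time_s: 12.93
tcp_pos: [0.4213, 0.3338, 0.1257]
ee_rot: [[-0.004, -1.0, -0.002], [-1.0, 0.004, -0.002], [0.002, 0.002, -1.0]]
wrist_force: [-0.4, -0.7, -2.1]
gripper_width: 0.63
gripper_force: 30.0
```

Emit:
drive_tool(rows=[[40,0,0,-6,0,0,0],[40,0,0,-5,0,0,0],[40,0,0,-3,0,0,0],[40,0,0,0,0,0,0],[40,0,0,0,0,0,0]])

```text
time_s: 13.35
tcp_pos: [0.4219, 0.3353, 0.1141]
ee_rot: [[-0.003, -1.0, 0.001], [-1.0, 0.003, 0.001], [-0.001, -0.001, -1.0]]
wrist_force: [-0.3, -0.3, -0.2]
gripper_width: 0.629
gripper_force: 30.0
```

Emit:
drive_tool(rows=[[40,0,0,-2,0,0,0],[40,0,0,-2,0,0,0],[40,0,0,0,0,0,0],[40,0,0,0,0,0,0]])

```text
time_s: 13.68
tcp_pos: [0.4222, 0.3355, 0.1104]
ee_rot: [[-0.003, -1.0, 0.002], [-1.0, 0.003, 0.001], [-0.001, -0.002, -1.0]]
wrist_force: [0.1, 0.4, 3.2]
gripper_width: 0.627
gripper_force: 30.0
```

Emit:
drive_tool(rows=[[40,0,0,-2,0,0,0],[40,0,0,0,0,0,0],[40,0,0,0,0,0,0]])

```text
time_s: 13.93
tcp_pos: [0.4228, 0.3361, 0.1101]
ee_rot: [[-0.002, -1.0, 0.003], [-1.0, 0.002, 0.003], [-0.003, -0.003, -1.0]]
wrist_force: [-0.5, -1.2, 11.7]
gripper_width: 0.631
gripper_force: 30.0
```

Emit:
drive_tool(rows=[[100,0,0,2,0,0,0],[100,0,0,0,0,0,0],[100,0,0,0,0,0,0],[100,0,0,0,0,0,0],[100,0,0,0,0,0,0]])

```text
time_s: 14.35
tcp_pos: [0.4213, 0.3346, 0.109]
ee_rot: [[-0.003, -1.0, -0.001], [-1.0, 0.003, -0.001], [0.001, 0.001, -1.0]]
wrist_force: [0.3, 1.0, -0.8]
gripper_width: 0.918
gripper_force: 0.0
```

Emit:
drive_tool(rows=[[100,0,0,5,0,0,0],[100,0,0,20,0,0,0],[100,0,0,35,0,0,0],[100,0,0,40,0,0,0],[100,0,0,20,0,0,0]])

```text
time_s: 14.77
tcp_pos: [0.4229, 0.3361, 0.2345]
ee_rot: [[-0.002, -1.0, 0.005], [-1.0, 0.002, 0.004], [-0.004, -0.005, -1.0]]
wrist_force: [0.5, 0.7, 0.4]
gripper_width: 0.999
gripper_force: 0.0
```

```bash
python3 - <<'E'
from h import *
s=sense(); print(s['tcp_pos'],s['gripper_width'],s['time_s'])
c=capture('wrist'); C=capture('side'); print(rim(c,.11,(.421,.334),s),rim(C,.11,(.421,.334)))
for cc,ss in ((c,s),(C,None)):
    P=cloud(cc,blue(cc),ss); P=P[np.hypot(P[:,0]-.422,P[:,1]-.334)<.05]; print(np.percentile(P[:,2],[50,95,99]))
a=np.hstack([cv2.resize(c['frame'],(400,300)),cv2.resize(C['frame'][270:420,270:470],(400,300))]); cv2.imwrite('pics/a4.png',a[:,:,::-1])
E
```

```text
[0.42294304 0.33606119 0.23450425] 0.9991182807989373 14.7667
(array([0.42220877, 0.33281893]), np.float64(1.7942047555725744), np.int32(3479)) (array([0.42134857, 0.34926595]), np.float64(2.75497345567919), np.int32(1007))
[0.0881833  0.11042356 0.11121223]
[0.08409547 0.10789406 0.10998522]
```

View pics/a4.png

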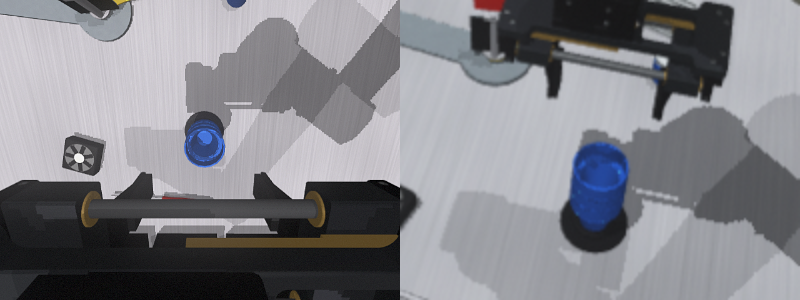

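The stack of three is upright with its top rim at 0.110 m, so it is fully seated. Next I look at the rig from close by.

Emit:
drive_tool(rows=[[100,25,-24,5,0,0,0],[100,25,-24,0,0,0,0],[100,25,-24,0,0,0,0],[100,25,-24,0,0,0,0],[100,25,-24,0,0,0,0]])

```text
time_s: 15.28
tcp_pos: [0.547, 0.2136, 0.2336]
ee_rot: [[-0.003, -1.0, -0.002], [-1.0, 0.003, -0.001], [0.001, 0.002, -1.0]]
wrist_force: [0.3, 1.3, 0.2]
gripper_width: 1.004
gripper_force: 0.0
```

Emit:
drive_tool(rows=[[100,25,-20,0,0,0,0],[100,0,0,0,0,0,0],[100,0,0,0,0,0,0]])

```text
time_s: 15.53
tcp_pos: [0.5718, 0.1935, 0.2328]
ee_rot: [[-0.006, -1.0, -0.003], [-1.0, 0.006, -0.001], [0.001, 0.003, -1.0]]
wrist_force: [-0.6, 0.6, 0.2]
gripper_width: 0.998
gripper_force: 0.0
```

```bash
python3 - <<'E'
from h import *
s=sense(); print(s['tcp_pos'],s['ee_rot'],s['time_s'])
c=capture('wrist'); save(c,'w5.png')
h=cv2.cvtColor(c['frame'],cv2.COLOR_RGB2HSV); H=h[...,0].astype(int)
P=cloud(c,((H<6)|(H>174))&(h[...,1]>150)&(h[...,2]>60),s); P=P[(abs(P[:,0]-.58)<.05)&(abs(P[:,1]-.14)<.05)&(P[:,2]>.08)]
T=P[P[:,2]>.12]; print('red',len(P),P.min(0),P.max(0)); print('top',len(T),T.mean(0),cv2.minAreaRect((T[:,:2]*1000).astype(np.float32)))
P=cloud(c,(H>=22)&(H<34)&(h[...,1]>140)&(h[...,2]>60),s); P=P[(P[:,2]<.04)&(abs(P[:,0]-.55)<.08)&(abs(P[:,1]-.14)<.09)]; print('yel',len(P),cv2.minAreaRect((P[:,:2]*1000).astype(np.float32)),np.median(P,0))
P=cloud(c,(H>=6)&(H<18)&(h[...,1]>140)&(h[...,2]>60),s); P=P[(abs(P[:,0]-.53)<.03)&(P[:,1]>-.165)]; print('mk',len(P),P.min(0) if len(P) else '',P.max(0) if len(P) else '',P.mean(0) if len(P) else '')
C=capture('top'); h=cv2.cvtColor(C['frame'],cv2.COLOR_RGB2HSV); H=h[...,0].astype(int)
P=cloud(C,(H>=6)&(H<18)&(h[...,1]>140)&(h[...,2]>60)); P=P[(abs(P[:,0]-.53)<.03)&(P[:,1]>-.2)]
for lo,hi in((.03,.065),(.07,.1)):
  Q=P[(P[:,2]>lo)&(P[:,2]<hi)]; print('top mk',lo,len(Q),Q.min(0),Q.max(0),Q.mean(0))
save(C,'t5.png')
E
```

```text
[0.57179695 0.19351089 0.23284282] [[-0.00628407 -0.99997638 -0.00278379]
 [-0.99997951  0.00628744 -0.00120174]
 [ 0.00121921  0.00277618 -0.9999954 ]] 15.5333
red 950 [0.555901   0.13219161 0.09869338] [0.60469529 0.14728009 0.12707394]
top 939 [0.58009848 0.13971161 0.1252063 ] ((580.2922973632812, 139.81900024414062), (48.72393798828125, 10.932793617248535), 5.560503005981445)
yel 496 ((536.3585205078125, 125.28298950195312), (58.38737487792969, 9.50468921661377), 18.518199920654297) [0.53650964 0.12518674 0.01332565]
mk 36 [0.5024156  0.15970622 0.29088279] [0.55431347 0.22322331 0.31378233] [0.52653999 0.17485915 0.30656233]
top mk 0.03 51 [ 0.5186312  -0.16505824  0.0498864 ] [ 0.53509449 -0.14570039  0.06193357] [ 0.52746371 -0.15543626  0.05582058]
top mk 0.07 87 [ 0.5135045  -0.19250109  0.07029496] [ 0.53526656 -0.16392375  0.08466365] [ 0.52446811 -0.17807033  0.0771295 ]
```

View pics/w5.png

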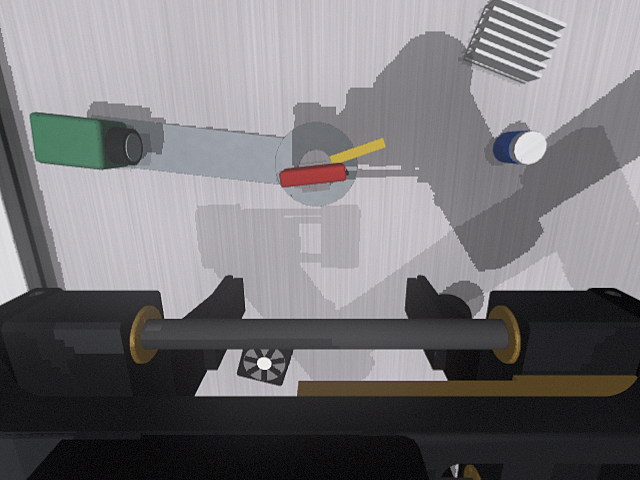

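The picture shows the red handle centred at (313,175), the yellow pointer toward (384,143) and the green camera at left. The axis is (0.580, 0.140) and the handle lies at 5.6°. The mirror needs about +30.7°.

Emit:
drive_tool(rows=[[100,1,-5,0,0,0,-0.113],[100,1,-5,0,0,0,-0.113],[100,1,-5,0,0,0,-0.113],[100,1,-5,0,0,0,-0.113],[100,1,-5,0,0,0,-0.113]])

```text
time_s: 16.05
tcp_pos: [0.5754, 0.1711, 0.2346]
ee_rot: [[-0.541, -0.841, -0.0], [-0.841, 0.541, 0.0], [0.0, 0.0, -1.0]]
wrist_force: [-0.3, 0.5, 0.9]
gripper_width: 0.996
gripper_force: 0.0
```

Emit:
drive_tool(rows=[[100,1,-5,0,0,0,-0.113],[100,1,-5,0,0,0,-0.113],[100,1,-5,0,0,0,-0.113],[100,0,-5,0,0,0,-0.113],[100,0,-5,0,0,0,-0.113]])

```text
time_s: 16.47
tcp_pos: [0.5785, 0.1461, 0.2346]
ee_rot: [[-0.907, -0.421, -0.0], [-0.421, 0.907, 0.0], [0.0, 0.0, -1.0]]
wrist_force: [-0.7, -1.2, -0.4]
gripper_width: 1.0
gripper_force: 0.0
```

Emit:
drive_tool(rows=[[100,0,-4,0,0,0,-0.113],[100,0,0,0,0,0,-0.113],[100,0,0,0,0,0,-0.113],[100,0,0,0,0,0,0],[100,0,0,0,0,0,0]])

```text
time_s: 16.88
tcp_pos: [0.5788, 0.142, 0.2346]
ee_rot: [[-0.995, -0.103, -0.0], [-0.103, 0.995, 0.0], [0.0, 0.0, -1.0]]
wrist_force: [-0.4, 0.0, -0.2]
gripper_width: 0.998
gripper_force: 0.0
```

Emit:
drive_tool(rows=[[100,0,0,0,0,0,0],[100,0,0,0,0,0,0]])

```text
time_s: 17.05
tcp_pos: [0.5792, 0.1415, 0.2346]
ee_rot: [[-0.995, -0.101, -0.0], [-0.101, 0.995, 0.0], [0.0, 0.0, -1.0]]
wrist_force: [0.1, -0.7, 0.1]
gripper_width: 1.0
gripper_force: 0.0
```

Emit:
drive_tool(rows=[[100,1,-1,-25,0,0,0],[100,0,0,-35,0,0,0],[100,0,0,-30,0,0,0],[100,0,0,-24,0,0,0],[100,0,0,-10,0,0,0]])

```text
time_s: 17.47
tcp_pos: [0.5784, 0.1392, 0.1067]
ee_rot: [[-0.995, -0.099, -0.006], [-0.099, 0.995, -0.002], [0.007, -0.002, -1.0]]
wrist_force: [-0.6, 0.0, 0.4]
gripper_width: 1.003
gripper_force: 0.0
```

Emit:
drive_tool(rows=[[100,0,0,0,0,0,0],[0,0,0,0,0,0,0],[0,0,0,0,0,0,0],[0,0,0,0,0,0,0],[0,0,0,0,0,0,0]])

```text
time_s: 17.88
tcp_pos: [0.5814, 0.1404, 0.1123]
ee_rot: [[-0.995, -0.099, 0.003], [-0.099, 0.995, 0.001], [-0.003, 0.001, -1.0]]
wrist_force: [0.2, -0.0, -0.6]
gripper_width: 0.784
gripper_force: 0.0
```

Emit:
drive_tool(rows=[[0,0,0,0,0,0,0],[0,0,0,0,0,0,0],[0,0,0,0,0,0,0],[0,0,0,0,0,0,0],[0,0,0,0,0,0,0]])

```text
time_s: 18.3
tcp_pos: [0.5805, 0.14, 0.1106]
ee_rot: [[-0.995, -0.099, -0.0], [-0.099, 0.995, -0.0], [0.0, -0.0, -1.0]]
wrist_force: [-0.6, -0.2, 1.4]
gripper_width: 0.402
gripper_force: 0.0
```

Emit:
drive_tool(rows=[[0,0,0,0,0,0,0],[0,0,0,0,0,0,0],[0,0,0,0,0,0,0],[0,0,0,0,0,0,0],[0,0,0,0,0,0,0]])

```text
time_s: 18.72
tcp_pos: [0.5814, 0.1397, 0.1122]
ee_rot: [[-0.995, -0.1, 0.002], [-0.1, 0.995, -0.001], [-0.002, -0.001, -1.0]]
wrist_force: [0.1, -1.7, 6.3]
gripper_width: 0.133
gripper_force: 39.7
```

Emit:
drive_tool(rows=[[0,0,0,0,0,0,0],[0,0,0,0,0,0,0.06],[0,0,0,0,0,0,0.06],[0,0,0,0,0,0,0.06],[0,0,0,0,0,0,0.06]])

```text
time_s: 19.13
tcp_pos: [0.5814, 0.1399, 0.1122]
ee_rot: [[-0.942, -0.335, 0.002], [-0.335, 0.942, 0.0], [-0.002, -0.001, -1.0]]
wrist_force: [-1.6, -0.7, 6.5]
gripper_width: 0.134
gripper_force: 39.6
```

Emit:
drive_tool(rows=[[0,0,0,0,0,0,0.06],[0,0,0,0,0,0,0.06],[0,0,0,0,0,0,0.06],[0,0,0,0,0,0,0.06],[0,0,0,0,0,0,0.057]])

```text
time_s: 19.55
tcp_pos: [0.5813, 0.1402, 0.1122]
ee_rot: [[-0.803, -0.596, 0.002], [-0.596, 0.803, 0.0], [-0.002, -0.001, -1.0]]
wrist_force: [-1.2, 0.0, 5.5]
gripper_width: 0.135
gripper_force: 39.6
```

Emit:
drive_tool(rows=[[0,0,0,0,0,0,0],[0,0,0,0,0,0,0],[0,0,0,0,0,0,0],[0,0,0,0,0,0,0]])

```text
time_s: 19.88
tcp_pos: [0.5812, 0.1402, 0.1122]
ee_rot: [[-0.805, -0.594, 0.002], [-0.594, 0.805, 0.0], [-0.002, -0.001, -1.0]]
wrist_force: [-1.9, -0.2, 5.9]
gripper_width: 0.134
gripper_force: 39.6
```

```bash
python3 - <<'E'
from h import *
s=sense(); print(s['tcp_pos'],np.degrees(np.arctan2(s['ee_rot'][1,0],s['ee_rot'][0,0])),s['wrist_force'],s['gripper_force'],s['time_s'])
for n in ('wrist','side','top'):
    c=capture(n); ss=s if n=='wrist' else None; save(c,n+'6.png')
    h=cv2.cvtColor(c['frame'],cv2.COLOR_RGB2HSV); H=h[...,0].astype(int)
    m=((H>=20)&(H<36)&(h[...,1]>110)&(h[...,2]>40)); v,u=np.nonzero(m)
    if len(u)==0: print(n,'none'); continue
    P=on_z(c,np.c_[u,v],.0133,ss); P=P[(np.hypot(P[:,0]-.58,P[:,1]-.14)<.09)]
    if len(P)>5:
        print(n,len(P),cv2.minAreaRect((P[:,:2]*1000).astype(np.float32)),np.degrees(np.arctan2(*(P[:,:2].mean(0)-[.58,.1398])[::-1])))
        print(P.min(0),P.max(0))
w=cv2.imread('pics/wrist6.png');d=cv2.imread('pics/side6.png')[130:370,170:490];cv2.imwrite('pics/a6.png',np.hstack([cv2.resize(w,(400,300)),cv2.resize(d,(400,300))]))
E
```

```text
[0.58124523 0.14015258 0.11215409] -143.56605132706292 [-1.85766341 -0.18912918  5.85659951] 39.60253430530429 19.8833
wrist 1177 ((596.0106201171875, 139.90414428710938), (151.48025512695312, 71.64414978027344), 44.6338005065918) -97.80042463535648
[0.56149462 0.06463213 0.0133    ] [0.66738544 0.2168633  0.0133    ]
top 71 ((569.2378540039062, 93.97957611083984), (55.15041732788086, 9.586795806884766), 80.23799896240234) -103.38245001001519
[0.56096975 0.0673041  0.0133    ] [0.5759865  0.12129966 0.0133    ]
```

View pics/a6.png

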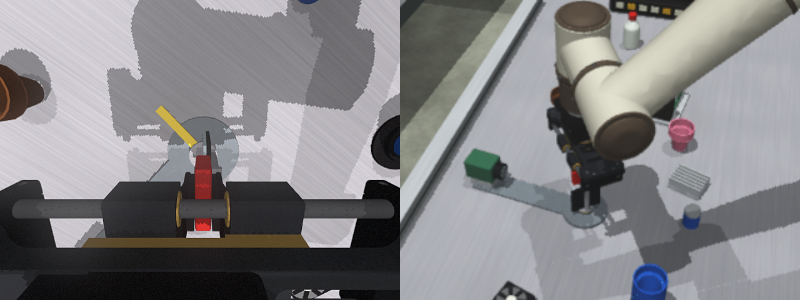

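The mirror is held, and the pointer reads −99.8° against a target of −100.1°. Extending the pointer line in the top view passes about 1 mm from the stud. I'll cross-check with the wrist camera and hand in.

```bash
python3 - <<'E'
from h import *
s=sense(); c=capture('wrist'); h=cv2.cvtColor(c['frame'],cv2.COLOR_RGB2HSV); H=h[...,0].astype(int)
m=((H>=20)&(H<36)&(h[...,1]>110)&(h[...,2]>40)); m[260:]=0; v,u=np.nonzero(m)
P=on_z(c,np.c_[u,v],.0133,s); P=P[(np.hypot(P[:,0]-.58,P[:,1]-.14)<.09)]
vx,vy,x,y=cv2.fitLine((P[:,:2]*1000).astype(np.float32),cv2.DIST_HUBER,0,.01,.01).ravel()
xm=x+vx/vy*(-146-y); print(len(P),np.degrees(np.arctan2(vy,vx)),x,y,'x at marker',xm)
if abs(xm-529)<9: print(finish_job())
E
```

```text
1129 79.129974 571.4957 93.828995 x at marker 525.4421
the job is handed in; nothing more can be done
None
```

The job is handed in: both loose blue cups are seated in the home cup, and the mirror is held with the pointer line passing within about 4 mm of the orange marker by my camera measurements (15 mm is allowed). The hand-in call returned no verdict.

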